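# Load the ultrasonic cleaner with tattoo-machine grips

### The arm

A 6-joint arm with a two-finger parallel gripper is mounted at the origin on the work surface. World frame = base frame: x ahead of the robot, y to its left, z up, the work surface at z = 0. Lengths are in m, angles in rad, forces in N, time in s.
With the tool pointing down it reaches from about 0.4 to 0.925 m from the base axis. Payload 3.4 kg.
Tool frame: the origin (TCP) lies midway between the tips of the shut fingers; the grasp point (between the pads) lies 19 mm behind it; z points along the fingers, y is the direction in which the jaws open and shut (so a half turn about z gives the same grasp; the last joint's range is limited). The gripper opens to 85 mm and grips with 20 to 120 N. Pads are 22 mm wide; open, the fingers measure 114 mm over their backs; the gripper's body (76 mm by 85 mm) begins 54 mm behind the grasp point. The pads swing forward as they close: fully open they stand 13 mm farther back than shut.
Start: joints at [-1.333, 0.307, 1.506, -0, 1.328, -0.073], TCP at [0.176, -0.547, 0.231] pointing down, gripper open.
Joint ranges: [-3.12, 3.12], [-1.05, 2.28], [0.14, 2.33], [-1.42, 4.57], [0.1, 2.73], [-2.68, 2.68]. Speed limits (rad/s): [2.57, 2.57, 3.14, 3.14, 3.14, 3.14].

### API

Orientations are given as a 3x3 rotation matrix whose columns are the frame's x, y, z axes.
In Python, from plant import arm, cams gives the robot as it stands. The module is installed in compiled form; this text tells all that it offers.
- The arm moves only by the tool send_rows, never from a script. Its arguments are lists of equal length, an entry for each row: "hand": the closure in counts, from 0 (fully open) to 255 (shut); "xyz": the shift along the tool's x, y, z in cm, a list of three; "dr": the turn, a rotation vector about the tool's x, y, z in rad, a list of three. In form: {"hand": [hand, ...], "xyz": [[x, y, z], ...], "dr": [[rx, ry, rz], ...]}. A call has 1 to 20 rows; each row shifts and turns the pose as measured when the row begins, along the tool's axes as they then stand; what a row does not reach is not made up. A row lasts 1/10 s, in which the tool goes at most 50 mm and 8.59 degrees, less where a joint would pass 70% of its speed; a pose out of reach is approached as far as the arm can. A call is refused whole if a number of a shift passes 5 or a number of a turn 0.15, either way. A call with a gripper value outside its range is refused whole. The fingers move at their own pace and stop on an object; "newtons" is the grip in N (left out, the last holds). Time passes only in rows, so rows that do not move let the fingers close. It gives the time, the measured TCP pose, the force and the opening at its end, in the units of the state.
- arm.read_state(): the state, without advancing time (a new reading comes with each control period).
- cams.camera(name): name is "side" or "top" or "wrist"; returns (picture, depth): 420x560x3 uint8, red, green, blue; 420x560 float32, m along the optical axis (not along the pixel's ray), 0 where there is no reading.
- cams.get_calibration(name): a dict with "camera_matrix" (3x3 intrinsics, pixels), "R" (3x3) and "t" (3): a world point X has camera coordinates R X + t. Camera axes: x right, y down, z forward; pixel columns grow to the right and rows downward; lengths in m; the calibration is good to about 2 mm. A picture is of the moment at which its call begins: read the wrist's pose just before it. get_calibration takes no time and is no camera call; for the wrist camera it gives the pose at the moment of the call.
- arm.job_done(): hands the job in, once; it reports no verdict.
The state is a dict: "t": time; "joint_positions": joint angles; "qd": joint speeds; "joint_efforts": joint torques, N m; "eef_pos": TCP position; "tool_rot": TCP orientation; "force": force on the tool from outside, world axes, zero at the start; "torque": the same for the moment, N m; "gripper_width": opening from 0.0 (shut) to 1.0 (fully open).
Only numpy, scipy, OpenCV 4.12 (cv2) and the standard library are available. Lean on these libraries where they do the work, as an engineer would, in place of code of your own. Each camera call takes 0.05 s, during which the arm holds its last target. There are 200 camera calls.

### The job

Slide the steel cleaner's cover fully open, then pick up the cup of metal grips and pour all six grips into the tank. Then stand the empty cup upright in the cup ring and let go of it, and finally slide the cover fully shut over the tank. Leave the bottles, the jar and the bowl where they stand.

Things in the scene. Friction and masses are not known exactly. Their poses are not given: they have to be found in the camera images.
- cleaner: Ultrasonic cleaner fixed to the counter: a box 170 mm (its x) by 310 mm (its y, from -150 to +160 mm) and 95 mm high. Origin on the counter; z up. The half at -y is an open-topped steel tank, the half at +y is the white machine housing with a flat top (95 mm high) over which the cover slides.
- tank_floor (a point): Centre of the tank's inner floor, 19 mm above the counter; axes as the cleaner's. The tank is inside 154 mm (x) by 134 mm (y) and 76 mm deep; walls 8 mm thick.
- tank_mouth (a point): Centre of the tank's mouth, level with its rim, 95 mm above the counter.
- cover (a joint): Slide of the flat steel cover (150 x 148 mm, 6 mm thick, its top 102 mm above the counter) along the cleaner's +y, in m: 0 fully closed over the tank, 0.15 fully open over the machine housing. Moves with about 2 N and stays where it is left.
- cover_handle (a point): Top centre of the cover's black upright handle: a ridge 90 mm long (cleaner's x), 14 mm thick (cleaner's y), 36 mm high, in the middle of the cover; this point is 138 mm above the counter and moves with the cover.
- cup: Plain round open steel cup, 105 mm tall, outer diameter 55 mm at the foot and 68 mm at the rim, wall 3 mm, bottom 5 mm, 0.1 kg empty. Origin at the centre of its underside, z up its axis. It starts with the six grips inside, filled to about 82 mm.
- cup_rim (a point): Centre of the cup's mouth, 105 mm above its underside.
- cup_ring: Cup holder: low steel ring fixed to the counter, inner diameter 70 mm, outer 84 mm, 22 mm high, open at the bottom. Origin at its centre on the counter.
- grip0: One of six alike metal tattoo-machine grips: cylinder 20 mm in diameter, 38 mm long, 30 g. Origin at its centre, z along its axis. Starts in the cup.
- grip1: One of six alike metal tattoo-machine grips: cylinder 20 mm in diameter, 38 mm long, 30 g. Origin at its centre, z along its axis. Starts in the cup.
- grip2: One of six alike metal tattoo-machine grips: cylinder 20 mm in diameter, 38 mm long, 30 g. Origin at its centre, z along its axis. Starts in the cup.
- grip3: One of six alike metal tattoo-machine grips: cylinder 20 mm in diameter, 38 mm long, 30 g. Origin at its centre, z along its axis. Starts in the cup.
- grip4: One of six alike metal tattoo-machine grips: cylinder 20 mm in diameter, 38 mm long, 30 g. Origin at its centre, z along its axis. Starts in the cup.
- grip5: One of six alike metal tattoo-machine grips: cylinder 20 mm in diameter, 38 mm long, 30 g. Origin at its centre, z along its axis. Starts in the cup.
- wash_bottle: Bystander: white wash bottle, 66 mm diameter, 170 mm tall, standing. Origin at the centre of its underside. Not to be moved.
- jar: Bystander: closed jar, 64 mm diameter, 60 mm tall. Origin at the centre of its underside. Not to be moved.
- ink_bottle: Bystander: small ink bottle, 40 mm diameter, 100 mm tall, standing. Origin at the centre of its underside. Not to be moved.
- steel_bowl: Bystander: shallow empty steel bowl, 100 mm across, 40 mm tall. Origin at the centre of its underside. Not to be moved.
Mind the look-alikes: they are no part of the job. What is shaped like the cup but green is not meant. Leave any purple look-alike of the cup_ring alone.

How it is judged:
By the outcome, as a careful person would: the job done as asked, in the order asked, and still so for the second after the job is handed in, with the robot touching nothing.
It also fails if it takes over 72 s, if anything falls off the work surface, if the arm or the gripper's body presses on something with over 40 N, if the wrist force passes 120 N, or if a joint passes its speed limit or range.

## Working session

There is one attempt and no reset: what is moved stays moved. The work goes in short steps, Python scripts to look and compute and a tool call to move; the robot and the scene stay as the last step left them, time stands still between calls to the robot, and variables do not carry over. Pictures are saved under pics/ and viewed, about 8 in all and at most 12, crops included, and the job is handed in when it is done.

Besides the shell and the picture viewer there is one more tool, called after ">>>" as a command line: name --argument value ..., lists and objects as JSON in quotes. send_rows: Moves the arm, as the interface text tells. Its arguments: {"type":"object","properties":{"hand":{"type":"array","items":{"type":"number"}},"xyz":{"type":"array","items":{"type":"array","items":{"type":"number"}}},"dr":{"type":"array","items":{"type":"array","items":{"type":"number"}}},"newtons":{"type":"number"}},"required":["hand","xyz","dr"]}

```bash
mkdir -p pics; cat > h.py <<'E'
import numpy as np, cv2
from plant import arm, cams
def grab(n):
    p,d=cams.camera(n); c=cams.get_calibration(n); return p,d,c
def world(d,c):
    K=np.array(c["camera_matrix"]);R=np.array(c["R"]);t=np.array(c["t"])
    v,u=np.mgrid[:d.shape[0],:d.shape[1]]
    P=np.stack([(u-K[0,2])/K[0,0]*d,(v-K[1,2])/K[1,1]*d,d],-1)
    return (P-t)@R
def save(n,p): cv2.imwrite("pics/"+n+".png",cv2.cvtColor(p,cv2.COLOR_RGB2BGR))
E
python3 - <<'E'
from h import *
s=arm.read_state(); print(s["t"],s["eef_pos"],s["tool_rot"],s["gripper_width"])
for n in("top","side"):
    p,d,c=grab(n); save(n,p); np.savez(n,p=p,d=d,W=world(d,c)); print(n,-np.array(c["R"]).T@np.array(c["t"]))
E
```

```text
0.0 [ 0.17566913 -0.54680347  0.23040233] [[ 9.52081597e-01  3.05843775e-01 -4.66660959e-04]
 [ 3.05844095e-01 -9.52079631e-01  1.94046678e-03]
 [ 1.49181293e-04 -1.99020821e-03 -9.99998008e-01]] 1.0023296726499127
top [ 0.46510719 -0.12929472  1.03682999]
side [0.42458257 0.5461449  0.65060642]
```

View pics/top.png

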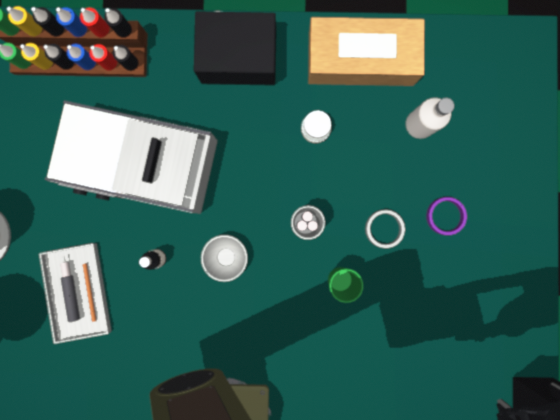

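View pics/side.png

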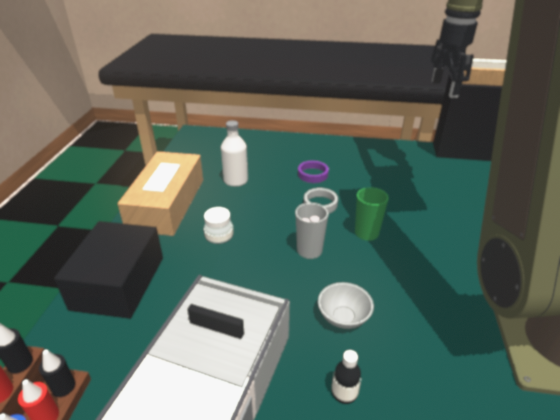

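The top view shows three cup-like things: the steel cup with grips at (308,222), the green look-alike at (346,286) and the bowl at (224,258). The rings are steel (385,229) and purple (447,216). The cleaner spans (48–216, 102–212), with its handle at (152,160) and the tank end on the right. I mean the steel cup and the steel ring. I'll measure them and confirm in one crop.

```bash
python3 - <<'E'
from h import *
z=np.load("top.npz");W=z["W"];p=z["p"]
def reg(u0,u1,v0,v1,lo,hi):
    w=W[v0:v1,u0:u1].reshape(-1,3); return w[(w[:,2]>lo)&(w[:,2]<hi)]
def circ(n,w): 
    (c,r)=cv2.minEnclosingCircle(w[:,:2].astype(np.float32)); print(n,len(w),np.round(c,4),"r",round(r,4),"z",w[:,2].min().round(4),w[:,2].max().round(4))
circ("cup rim",reg(285,332,200,245,.098,.112))
circ("ring",reg(362,410,205,254,.015,.03))
circ("purple",reg(424,470,195,240,.015,.03))
circ("green",reg(325,370,262,306,.098,.112))
circ("bowl",reg(196,252,230,285,.032,.046))
circ("jar",reg(298,335,108,146,.053,.066))
circ("bottle top",reg(400,460,90,140,.15,.18))
circ("ink top",reg(135,170,245,275,.09,.11))
for n,(lo,hi) in dict(top=(.088,.112),handle=(.13,.145),cover=(.099,.106),hous=(.09,.0985)).items():
    w=reg(45,225,95,215,lo,hi); r=cv2.minAreaRect(w[:,:2].astype(np.float32)*1000); print(n,len(w),r,np.median(w[:,2])); 
    print(np.round(cv2.boxPoints(r)))
K=cams.get_calibration("top");
for u in range(100,222,4):
    v=int(160+(u-152)*0.2); print(u,v,np.round(W[v,u],3),p[v,u].tolist())
a=cv2.resize(p[95:265,40:240],None,fx=2,fy=2,interpolation=2); b=cv2.resize(p[195:310,280:475],None,fx=2,fy=2,interpolation=2)
o=np.zeros((580,400,3),np.uint8);o[:340,:400]=a;o[350:580,:390]=b;save("crop1",o)
E
```

```text
cup rim 167 [ 0.4646 -0.1803] r 0.0337 z 0.0981 0.1094
ring 380 [ 0.4535 -0.3569] r 0.0422 z 0.0151 0.0267
purple 404 [ 0.4838 -0.4932] r 0.0425 z 0.015 0.0277
green 196 [ 0.3388 -0.2596] r 0.0339 z 0.0982 0.1113
bowl 428 [ 0.3842 -0.0037] r 0.0496 z 0.032 0.0459
jar 543 [ 0.6761 -0.2001] r 0.0287 z 0.0533 0.0653
bottle top 240 [ 0.6914 -0.4358] r 0.0157 z 0.1503 0.1748
ink top 85 [0.3784 0.1501] r 0.01 z 0.09 0.1045
top 11168 ((594.8357543945312, 191.90985107421875), (312.250244140625, 170.40830993652344), 78.59054565429688) 0.0980242272001635
[[480.  56.]
 [647.  22.]
 [709. 328.]
 [542. 362.]]
handle 361 ((583.1564331054688, 135.1080322265625), (15.357670783996582, 89.2912368774414), 78.79698181152344) 0.1377034052447414
[[538. 136.]
 [625. 119.]
 [628. 134.]
 [541. 151.]]
cover 4984 ((594.1788940429688, 190.57664489746094), (307.84649658203125, 167.92471313476562), 78.65878295898438) 0.10224316897495644
[[482.  56.]
 [646.  23.]
 [707. 325.]
 [542. 358.]]
hous 5822 ((594.8357543945312, 191.90985107421875), (312.250244140625, 170.40830993652344), 78.59054565429688) 0.0954208239540
[... 703 characters left out ...]
, 36]
160 161 [0.584 0.123 0.104] [153, 154, 152]
164 162 [0.583 0.115 0.102] [235, 236, 233]
168 163 [0.581 0.107 0.101] [238, 239, 236]
172 164 [0.579 0.099 0.103] [237, 238, 235]
176 164 [0.579 0.091 0.102] [236, 236, 233]
180 165 [0.577 0.082 0.104] [236, 236, 234]
184 166 [0.575 0.074 0.104] [234, 235, 232]
188 167 [0.573 0.066 0.102] [235, 235, 232]
192 168 [0.581 0.074 0.02 ] [149, 150, 148]
196 168 [0.581 0.065 0.019] [152, 153, 151]
200 169 [0.57  0.042 0.099] [232, 232, 230]
204 170 [0.571 0.038 0.073] [89, 90, 88]
208 171 [0.574 0.038 0.026] [88, 88, 87]
212 172 [0.575 0.033 0.   ] [11, 55, 49]
216 172 [ 0.575  0.024 -0.001] [11, 54, 49]
220 173 [ 0.573  0.015 -0.003] [20, 88, 78]
```

View pics/crop1.png

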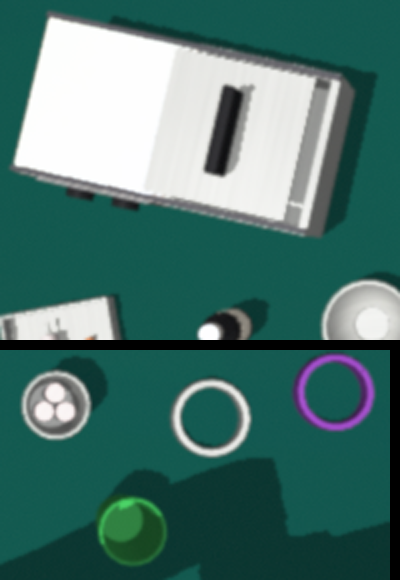

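The crop confirms it: the steel cup holding white grips is at the left, the steel ring is in the middle, and the purple ring and green cup are look-alikes. The cover is about 22 mm open (handle at y ≈ -53 in the cleaner frame; shut should be -75, open +75). I'll move above the handle first.

>>> send_rows --hand '[0,0,0,0,0,0,0,0,0,0,0,0,0,0,0,0,0,0]' --xyz '[[3.6,-3.2,0],[3.6,-3.2,0],[3.6,-3.2,0],[3.6,-3.2,0],[3.6,-3.2,0],[3.6,-3.2,0],[3.6,-3.2,0],[3.6,-3.2,0],[3.6,-3.2,0],[3.6,-3.2,0],[3.6,-3.2,0],[3.6,-3.2,0],[3.6,-3.2,0],[3.6,-3.2,0],[0,0,0],[0,0,0],[0,0,0],[0,0,0]]' --dr '[[0,0,0],[0,0,0],[0,0,0],[0,0,0],[0,0,0],[0,0,0],[0,0,0],[0,0,0],[0,0,0],[0,0,0],[0,0,0],[0,0,0],[0,0,0],[0,0,0],[0,0,0.14],[0,0,0.14],[0,0,0.14],[0,0,0.14]]'

```text
t: 1.9
eef_pos: [0.53, 0.0574, 0.2236]
tool_rot: [[0.964, -0.267, -0.006], [-0.267, -0.964, 0.004], [-0.006, -0.002, -1.0]]
force: [-0.1, -0.1, -0.4]
gripper_width: 1.004
```

```bash
cat > st.py <<'E'
from h import *
import json,sys
def st():
    s=arm.read_state()
    open("log.jsonl","a").write(json.dumps({k:np.array(v).tolist() for k,v in s.items()})+"\n")
    print("t",round(s["t"],2),"p",np.round(s["eef_pos"],4),"q",np.round(s["joint_positions"],3),"F",np.round(s["force"],1),"w",round(s["gripper_width"],3)); print(np.round(s["tool_rot"],3).tolist())
    return s
def go(s,target,Rt=None):
    R=np.array(s["tool_rot"]); print("d tool cm",np.round(R.T@(np.array(target)-s["eef_pos"])*100,2))
    if Rt is not None:
        print("rotvec tool",np.round(cv2.Rodrigues(R.T@Rt)[0].ravel(),3))
yh=np.array([.199,.980,0]);xh=np.array([.980,-.199,0]);O=np.array([.5938,.187,0])
Rh=np.stack([xh,-yh,[0,0,-1]],1)
E
python3 -c "
from st import *
s=st(); go(s,[.583,.135,.113],Rh)"
```

```text
t 1.9 p [0.53   0.0574 0.2236] q [0.026 0.257 1.6   0.004 1.289 1.866] F [-0.1 -0.1 -0.4] w 1.004
[[0.964, -0.267, -0.006], [-0.267, -0.964, 0.004], [-0.006, -0.002, -1.0]]
d tool cm [ 3.1  -8.87 11.06]
rotvec tool [-0.003  0.006 -0.07 ]
```

>>> send_rows --hand '[0,0,0,0,0,0,0,0,0]' --xyz '[[1.6,-4.4,0],[1.0,-4.3,0],[0.2,0,0],[0,0,3],[0,0,3],[0,0,2],[0,0,0],[0,0,0],[0,0,0]]' --dr '[[0,0,-0.07],[0,0,0],[0,0,0],[0,0,0],[0,0,0],[0,0,0],[0,0,0],[0,0,0],[0,0,0]]'

```text
t: 2.8
eef_pos: [0.5764, 0.1363, 0.1394]
tool_rot: [[0.98, -0.199, -0.01], [-0.199, -0.98, 0.001], [-0.01, 0.001, -1.0]]
force: [-0.1, 0.0, -0.4]
gripper_width: 0.997
```

```bash
python3 -c "
from st import *
s=st(); go(s,[.583,.135,.113],Rh)
# fit kinematics
from scipy.optimize import least_squares
S=[json.loads(l) for l in open('log.jsonl')]
S.append(dict(joint_positions=[-1.333,.307,1.506,0,1.328,-.073],eef_pos=[.17567,-.5468,.2304]))
def f(x):
    e=[]
    for s in S:
        q=s['joint_positions'];a,b,c=q[1],q[1]+q[2],q[1]+q[2]+q[4]
        r=x[1]*np.sin(a)+x[2]*np.sin(b)+x[3]*np.sin(c);z=x[0]+x[1]*np.cos(a)+x[2]*np.cos(b)+x[3]*np.cos(c)
        C,D=np.cos(q[0]),np.sin(q[0]);e+=[r*C-x[4]*D-s['eef_pos'][0],r*D+x[4]*C-s['eef_pos'][1],z-s['eef_pos'][2]]
    return e
r=least_squares(f,[.16,.47,.446,.27,.042]);print(r.x,np.round(r.fun,4))
"
```

```text
t 2.8 p [0.5764 0.1363 0.1394] q [0.159 0.416 1.585 0.003 1.151 1.929] F [-0.1  0.  -0.4] w 0.997
[[0.98, -0.199, -0.01], [-0.199, -0.98, 0.001], [-0.01, 0.001, -1.0]]
d tool cm [ 0.7  -0.    2.63]
rotvec tool [ 0.001  0.01  -0.   ]
[1.30572603 0.58462418 0.40699064 1.53293726 0.04296743] [-0.0004 -0.0008 -0.0006  0.0002 -0.0003 -0.0015  0.001   0.0003  0.0021]
```

>>> send_rows --hand '[0,0,0,255,255,255,255,255,255,255,255,255]' --xyz '[[0.6,0,1.5],[0,0,1.1],[0,0,0],[0,0,0],[0,0,0],[0,0,0],[0,0,0],[0,0,0],[0,0,0],[0,0,0],[0,0,0],[0,0,0]]' --dr '[[0,0.01,0],[0,0,0],[0,0,0],[0,0,0],[0,0,0],[0,0,0],[0,0,0],[0,0,0],[0,0,0],[0,0,0],[0,0,0],[0,0,0]]' --newtons 30

```text
t: 4.0
eef_pos: [0.5861, 0.1353, 0.1198]
tool_rot: [[0.98, -0.199, 0.011], [-0.199, -0.98, 0.001], [0.01, -0.003, -1.0]]
force: [-0.2, -0.2, 0.2]
gripper_width: 0.155
```

```bash
python3 -c "
from st import *
s=st(); go(s,O+75*.001*yh+[0,0,.113],Rh)"
```

```text
t 4.0 p [0.5861 0.1353 0.1198] q [ 1.570e-01  4.390e-01  1.604e+00 -1.000e-03  1.088e+00  1.929e+00] F [-0.2 -0.2  0.2] w 0.155
[[0.98, -0.199, 0.011], [-0.199, -0.98, 0.001], [0.01, -0.003, -1.0]]
d tool cm [ -0.29 -12.71   0.71]
rotvec tool [-0.003 -0.01  -0.   ]
```

>>> send_rows --hand '[255,255,255,255,255,255,255,255]' --xyz '[[0,-1.5,0],[0,-2.5,0],[0,-2.5,0],[0,-2.5,0],[0,-2.0,0],[0,-1.2,0],[0,-0.6,0],[0,-0.3,0]]' --dr '[[0,0,0],[0,0,0],[0,0,0],[0,0,0],[0,0,0],[0,0,0],[0,0,0],[0,0,0]]'

```text
t: 4.8
eef_pos: [0.6115, 0.2612, 0.1198]
tool_rot: [[0.98, -0.198, 0.006], [-0.198, -0.98, -0.016], [0.009, 0.014, -1.0]]
force: [-1.9, -16.1, 6.3]
gripper_width: 0.15
```

```bash
python3 -c "
from st import *
s=st(); go(s,O+75*.001*yh+[0,0,.113],Rh)"
```

```text
t 4.8 p [0.6115 0.2612 0.1198] q [ 0.35   0.521  1.447 -0.018  1.173  2.127] F [ -1.9 -16.1   6.3] w 0.15
[[0.98, -0.198, 0.006], [-0.198, -0.98, -0.016], [0.009, 0.014, -1.0]]
d tool cm [-0.26  0.11  0.68]
rotvec tool [ 0.014 -0.009  0.001]
```

>>> send_rows --hand '[0,0,0,0,0,0,0,0,0,0,0,0]' --xyz '[[0,0.1,0],[0,0,0],[0,0,0],[0,0,-3],[0,0,-4],[0,0,-4],[0,0,-4],[0,4,0],[0,4,0],[0,4,0],[0,4,0],[0,0,0]]' --dr '[[0,0,0],[0,0,0],[0,0,0],[0,0,0],[0,0,0],[0,0,0],[0,0,0],[0.12,0,0],[0.12,0,0],[0.12,0,0],[0.12,0,0],[0,0,0]]'

```text
t: 6.0
eef_pos: [0.5854, 0.1113, 0.2499]
tool_rot: [[0.98, -0.161, 0.114], [-0.196, -0.868, 0.457], [0.025, -0.47, -0.882]]
force: [0.5, 0.8, -0.8]
gripper_width: 1.004
```

```bash
cat > kin.py <<'E'
from st import *
from scipy.optimize import least_squares
from scipy.spatial.transform import Rotation as Ro
def fk(q,x):
    # x: h,L1,L2,L3,d
    Ry=lambda a:Ro.from_rotvec([0,a,0]).as_matrix(); Rz=lambda a:Ro.from_rotvec([0,0,a]).as_matrix()
    R=Rz(q[0]);p=np.array([0,0,x[0]])+R@[0,x[4],0]
    R=R@Ry(q[1]);p=p+R@[0,0,x[1]]
    R=R@Ry(q[2])@Rz(q[3]);p=p+R@[0,0,x[2]]
    R=R@Ry(q[4])@Rz(q[5]);p=p+R@[0,0,x[3]]
    return p,R
E
python3 - <<'E'
from kin import *
s=st()
S=[json.loads(l) for l in open('log.jsonl')]
S.append(dict(joint_positions=[-1.333,.307,1.506,0,1.328,-.073],eef_pos=[.17567,-.5468,.2304]))
f=lambda x:np.concatenate([fk(a['joint_positions'],x)[0]-a['eef_pos'] for a in S])
r=least_squares(f,[.16,.47,.446,.27,.042]);print(r.x,np.round(r.fun,4))
for a in S[:-1]:
    print(np.round(fk(a['joint_positions'],r.x)[1].T@np.array(a['tool_rot']),3).tolist())
E
```

```text
t 6.0 p [0.5854 0.1113 0.2499] q [-0.184  0.288  1.603  0.516  1.261  1.415] F [ 0.5  0.8 -0.8] w 1.004
[[0.98, -0.161, 0.114], [-0.196, -0.868, 0.457], [0.025, -0.47, -0.882]]
[0.15582283 0.57160435 0.40460811 0.37163247 0.0421205 ] [ 0.0003 -0.0001 -0.0011  0.0043  0.0006 -0.0011  0.0071  0.001  -0.0019
 -0.0057 -0.0022  0.0036  0.0017 -0.0002 -0.0011 -0.0015  0.0069  0.0016]
[[0.0, -1.0, 0.0], [1.0, -0.0, 0.0], [-0.0, 0.0, 1.0]]
[[0.0, -1.0, 0.0], [1.0, 0.0, -0.0], [0.0, 0.0, 1.0]]
[[0.0, -1.0, 0.0], [1.0, 0.0, -0.0], [0.0, 0.0, 1.0]]
[[0.0, -1.0, 0.0], [1.0, 0.0, 0.0], [0.0, 0.0, 1.0]]
[[0.0, -1.0, 0.0], [1.0, 0.0, 0.0], [-0.0, 0.0, 1.0]]
```

```bash
cat > kin.py <<'E'
from st import *
from scipy.optimize import least_squares
from scipy.spatial.transform import Rotation as Ro
Ry=lambda a:Ro.from_rotvec([0,a,0]).as_matrix(); Rz=lambda a:Ro.from_rotvec([0,0,a]).as_matrix()
T=np.array([[0,-1,0],[1,0,0],[0,0,1.]])
def fk(q,x):
    R=Rz(q[0]);p=np.array([0,0,x[0]])+R@[x[5],x[4],0]
    R=R@Ry(q[1]);p=p+R@[0,0,x[1]]
    R=R@Ry(q[2]);p=p+R@[x[6],0,0]
    R=R@Rz(q[3]);p=p+R@[0,x[7],x[2]]
    R=R@Ry(q[4]);p=p+R@[x[8],0,0]
    R=R@Rz(q[5])@T;p=p+R@[0,0,x[3]]
    return p,R
def fit():
    S=[json.loads(l) for l in open('log.jsonl')]
    S.append(dict(joint_positions=[-1.333,.307,1.506,0,1.328,-.073],eef_pos=[.17567,-.5468,.2304]))
    x0=np.array([.16,.47,.446,.33,.042,0,0,0,0])
    f=lambda x:np.concatenate([np.concatenate([fk(a['joint_positions'],x)[0]-a['eef_pos'] for a in S]),(x-x0)*[.005]*9])
    r=least_squares(f,x0); return r.x,r.fun[:-9]
E
python3 - <<'E'
from kin import *
x,e=fit();print(np.round(x,4),np.round(e,4))
E
```

```text
[1.830e-01 6.236e-01 4.145e-01 3.678e-01 4.170e-02 9.900e-03 8.130e-02
 5.000e-04 9.600e-03] [ 0.0004  0.     -0.0005  0.0008  0.0001 -0.0004  0.0013  0.0002 -0.0008
 -0.0021 -0.0008  0.0009  0.0006 -0.0004 -0.0003  0.      0.001   0.0009]
```

```bash
cat > ik.py <<'E'
from kin import *
X,_=fit()
lo=np.array([-3.12,-1.05,.14,-1.42,.1,-2.68]);hi=np.array([3.12,2.28,2.33,4.57,2.73,2.68])
rng=np.random.default_rng(0)
def Rt(theta,alpha,phi=0,flip=False):
    """heading theta deg, dipping alpha deg, turned phi deg about tool z; flip: tool x down"""
    t,a=np.radians([theta,alpha]); z=np.array([np.cos(t)*np.cos(a),np.sin(t)*np.cos(a),-np.sin(a)])
    y=np.array([-np.sin(t),np.cos(t),0])*(-1 if not flip else 1)   # x = y cross z
    x=np.cross(y,z); R=np.stack([x,y,z],1)
    return R@Rz(np.radians(phi))
def ik(p,R,seed=None,n=25):
    best=[]
    def f(q):
        P,Q=fk(q,X); return np.concatenate([(P-p)*5,Ro.from_matrix(Q.T@R).as_rotvec()])
    for k in range(n):
        q0=rng.uniform(lo,hi) if (seed is None or k) else np.clip(seed,lo,hi)
        r=least_squares(f,q0,bounds=(lo,hi))
        if r.cost<1e-6:
            if seed is not None: return [r.x]
            if not any(np.abs(r.x-b).max()<.05 for b in best): best.append(r.x)
    return best
E
python3 - <<'E'
from ik import *
s=arm.read_state();c=cams.get_calibration("wrist");R=np.array(s["tool_rot"])
print("wrist cam in tool",R.T@(-np.array(c["R"]).T@c["t"]-s["eef_pos"]), (np.array(c["R"])@R)[2])
cup=np.array([.4646,-.1803,.062]);ring=np.array([.4535,-.3569,.062])
for th in (60,90,120,-90,-60):
  for fl in(0,1):
    R=Rt(th,20,0,fl)
    for n,p in(("grasp",cup),("ring",ring)):
        for q in ik(p+.019*R[:,2],R): print(th,fl,n,np.round(q,2))
tm=np.array([.579,.1135,.17])
for th in (78.5,60,45,100):
  for fl in (0,1):
    for ph in (0,-75,-145,75,145):
      t=np.radians(th);side=np.array([np.sin(t),-np.cos(t),0])*(1 if (ph<0)==0 else -1)
      R=Rt(th,3,ph,fl)
      for q in ik(tm+.019*R[:,2],R): print("pour",th,fl,ph,np.round(q,2),"xdirz",np.round(R[:,0],1))
E
```

```text
wrist cam in tool [ 0.06529878  0.00029594 -0.14185811] [-2.59136811e-01  2.74307959e-04  9.65840586e-01]
60 0 grasp [-1.07  0.86  1.92  0.94  1.43 -1.26]
60 0 ring [-1.21  0.94  1.53  0.82  1.67 -1.07]
60 1 grasp [-1.07  0.86  1.92  0.94  1.43  1.88]
60 1 ring [-1.21  0.94  1.53  0.82  1.67  2.07]
90 0 grasp [-0.89  0.93  1.57  0.64  1.73 -1.18]
90 0 ring [-1.03  1.05  1.19  0.56  2.01 -1.11]
90 1 grasp [-0.89  0.93  1.57  0.64  1.73  1.96]
90 1 ring [-1.03  1.05  1.19  0.56  2.01  2.03]
120 0 grasp [-0.69  1.01  1.32  0.37  1.99 -1.29]
120 0 ring [-0.85  1.13  0.96  0.24  2.25 -1.35]
120 1 grasp [-0.69  1.01  1.32  0.37  1.99  1.85]
120 1 ring [-0.85  1.13  0.96  0.24  2.25  1.79]
-90 0 grasp [ 0.23  0.85  2.07 -1.27  1.28 -1.79]
-90 1 grasp [ 0.23  0.85  2.07 -1.27  1.28  1.35]
pour 78.5 0 0 [-0.49  0.85  1.9   1.28  1.63 -1.2 ] xdirz [0.  0.1 1. ]
pour 78.5 0 -75 [-0.49  0.85  1.9   1.28  1.63 -2.51] xdirz [-0.9  0.2  0.3]
pour 78.5 0 -145 [-0.49  0.85  1.9   1.28  1.63  2.55] xdirz [-0.6  0.1 -0.8]
pour 78.5 0 75 [-0.49  0.85  1.9   1.28  1.63  0.11] xdirz [ 0.9 -0.2  0.3]
pour 
[... 864 characters left out ...]
.83] xdirz [ 0.5 -0.2  0.8]
pour 60 1 145 [-0.53  0.84  2.18  1.56  1.52 -2.05] xdirz [-0.5  0.3  0.8]
pour 100 0 0 [-0.4   0.92  1.6   1.06  1.85 -1.03] xdirz [-0.   0.1  1. ]
pour 100 0 -75 [-0.4   0.92  1.6   1.06  1.85 -2.34] xdirz [-1.  -0.2  0.3]
pour 100 0 75 [-0.4   0.92  1.6   1.06  1.85  0.28] xdirz [0.9 0.2 0.3]
pour 100 0 145 [-0.4   0.92  1.6   1.06  1.85  1.5 ] xdirz [ 0.6  0.1 -0.8]
pour 100 1 0 [-0.4   0.92  1.6   1.06  1.85  2.11] xdirz [ 0.  -0.1 -1. ]
pour 100 1 -75 [-0.4   0.92  1.6   1.06  1.85  0.8 ] xdirz [ 1.   0.2 -0.3]
pour 100 1 -145 [-0.4   0.92  1.6   1.06  1.85 -0.42] xdirz [0.6 0.1 0.8]
pour 100 1 145 [-0.4   0.92  1.6   1.06  1.85 -1.64] xdirz [-0.6 -0.1  0.8]
```

```bash
python3 - <<'E'
from ik import *
s=st();R0=np.array(s["tool_rot"]);R=Rt(82,20)
go(s,s["eef_pos"],R); v=Ro.from_matrix(R0.T@R).as_rotvec();print(np.linalg.norm(v))
print("after rot: move",np.round(R.T@(np.array([.449,-.293,.25])-s["eef_pos"])*100,2))
q=np.array(s["joint_positions"])
for k in np.linspace(.1,1,7):
    r=ik(np.array(s["eef_pos"]),R0@Ro.from_rotvec(v*k).as_matrix(),seed=q);print(k,np.round(r[0],2) if r else r)
    if r:q=r[0]
E
```

```text
t 6.0 p [0.5854 0.1113 0.2499] q [-0.184  0.288  1.603  0.516  1.261  1.415] F [ 0.5  0.8 -0.8] w 1.004
[[0.98, -0.161, 0.114], [-0.196, -0.868, 0.457], [0.025, -0.47, -0.882]]
d tool cm [0. 0. 0.]
rotvec tool [ 0.623  0.527 -1.512]
1.718078504671252
after rot: move [-14.33  -7.88 -39.41]
0.1 [-0.22  0.27  1.66  0.6   1.21  1.18]
0.25 [-0.29  0.27  1.74  0.74  1.17  0.8 ]
0.4 [-0.36  0.29  1.8   0.88  1.19  0.42]
0.5499999999999999 [-0.41  0.34  1.83  0.99  1.25  0.06]
0.7 [-0.45  0.41  1.84  1.06  1.35 -0.27]
0.85 [-0.47  0.48  1.81  1.09  1.45 -0.56]
1.0 [-0.48  0.56  1.76  1.09  1.57 -0.81]
```

>>> send_rows --hand '[0,0,0,0,0,0,0,0,0,0,0,0,0,0,0,0,0,0,0,0]' --xyz '[[0,0,0],[0,0,0],[0,0,0],[0,0,0],[0,0,0],[0,0,0],[0,0,0],[0,0,0],[0,0,0],[0,0,0],[0,0,0],[0,0,0],[-1.5,-0.8,-4.2],[-1.5,-0.8,-4.2],[-1.5,-0.8,-4.2],[-1.5,-0.8,-4.2],[-1.5,-0.8,-4.2],[-1.5,-0.8,-4.2],[-1.5,-0.8,-4.2],[-1.5,-0.8,-4.2]]' --dr '[[0.052,0.044,-0.126],[0.052,0.044,-0.126],[0.052,0.044,-0.126],[0.052,0.044,-0.126],[0.052,0.044,-0.126],[0.052,0.044,-0.126],[0.052,0.044,-0.126],[0.052,0.044,-0.126],[0.052,0.044,-0.126],[0.052,0.044,-0.126],[0.052,0.044,-0.126],[0.052,0.044,-0.126],[0,0,0],[0,0,0],[0,0,0],[0,0,0],[0,0,0],[0,0,0],[0,0,0],[0,0,0]]'

```text
t: 8.0
eef_pos: [0.4887, -0.2457, 0.2435]
tool_rot: [[-0.016, 0.994, 0.109], [0.335, -0.098, 0.937], [0.942, 0.051, -0.332]]
force: [0.0, -0.6, 0.4]
gripper_width: 0.997
```

```bash
python3 - <<'E'
from ik import *
s=st();R=Rt(82,20)
go(s,[.449,-.293,.25],R)
p,d,c=grab("top");save("top2",p);W=world(d,c);np.savez("top2",p=p,W=W)
w=W[95:215,45:225].reshape(-1,3);w=w[(w[:,2]>.13)&(w[:,2]<.145)];r=cv2.minAreaRect(w[:,:2].astype(np.float32)*1000);print("handle",r, (np.array([*r[0]])/1000-O[:2])@yh[:2])
print(fit())
E
```

```text
t 8.0 p [ 0.4887 -0.2457  0.2435] q [-0.981  0.741  1.353  0.758  2.045 -0.942] F [ 0.  -0.6  0.4] w 0.997
[[-0.016, 0.994, 0.109], [0.335, -0.098, 0.937], [0.942, 0.051, -0.332]]
d tool cm [-0.91 -3.46 -5.08]
rotvec tool [-0.022 -0.011  0.063]
handle ((608.15087890625, 259.634521484375), (15.440924644470215, 89.40296936035156), 78.4870376586914) 0.07403765595703124
(array([ 1.81917277e-01,  6.30480211e-01,  4.15006492e-01,  3.69980413e-01,
        4.21350940e-02, -2.12333280e-03,  8.43361320e-02,  2.82438968e-04,
       -5.93973520e-04]), array([-0.00010344,  0.00020926, -0.00025756,  0.00088222,  0.0003576 ,
       -0.00045768,  0.0014786 ,  0.00045579, -0.00068725, -0.0013573 ,
       -0.00023694,  0.00058309,  0.00014276, -0.00051615, -0.00036123,
        0.00014276, -0.00051615, -0.00036123, -0.0006625 ,  0.00023467,
        0.00036914,  0.00026846,  0.00099816,  0.00112832]))
```

View pics/top2.png

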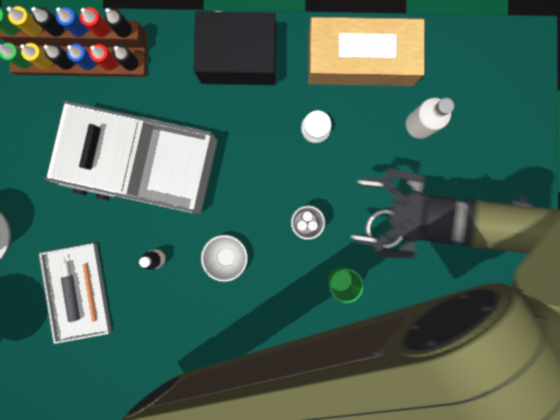

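The picture shows the cover handle at (90,147) over the housing, the tank open at (180,165), the cup untouched at (308,222) and the gripper behind it at (390,215). Next I'll drop to the standoff.

>>> send_rows --hand '[0,0,0,0,0,0]' --xyz '[[-3,-0.9,-0.5],[-4,-1,-0.5],[-4,-1,-0.5],[-3,-1,-0.5],[-0.7,-0.3,0],[0,0,0]]' --dr '[[-0.022,-0.011,0.063],[0,0,0],[0,0,0],[0,0,0],[0,0,0],[0,0,0]]'

```text
t: 8.65
eef_pos: [0.4405, -0.3229, 0.1047]
tool_rot: [[0.052, 0.989, 0.139], [0.354, -0.149, 0.923], [0.934, 0.001, -0.358]]
force: [0.1, 0.6, 0.5]
gripper_width: 0.998
```

```bash
python3 - <<'E'
from ik import *
s=st();R=Rt(82,20)
go(s,np.array([.4646,-.1803,.062])+.019*R[:,2],R)
p,d,c=grab("wrist");save("wr1",p);W=world(d,c);np.savez("wr1",p=p,W=W,d=d)
m=(W[...,2]>.06)&(W[...,2]<.112)&(np.hypot(W[...,0]-.4646,W[...,1]+.1803)<.05)
w=W[m];print(len(w));r=w[w[:,2]>.098];print("rim",cv2.minEnclosingCircle(r[:,:2].astype(np.float32)),np.median(r,0))
E
```

```text
t 8.65 p [ 0.4405 -0.3229  0.1047] q [-1.097  0.919  1.331  0.626  1.945 -1.062] F [0.1 0.6 0.5] w 0.998
[[0.052, 0.989, 0.139], [0.354, -0.149, 0.923], [0.934, 0.001, -0.358]]
d tool cm [ 1.22  0.24 16.93]
rotvec tool [ 0.01   0.017 -0.002]
4265
rim ((0.4641658663749695, -0.17945121228694916), 0.03438767418265343) [ 0.46375825 -0.18942124  0.10226574]
```

View pics/wr1.png

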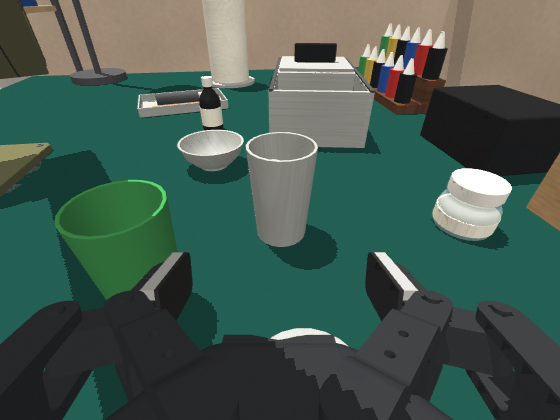

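The wrist view shows the steel cup at (282,190), centred between the fingers, and the green cup well to the left. I'll flatten the dip to 12° so the palm clears the rim.

```bash
python3 - <<'E'
from ik import *
s=st();R=Rt(82,12);g=np.array([.4644,-.180,.066])
go(s,g-.12*R[:,2],R)
for p in (g+.022*R[:,2],np.array([.4535,-.3569,.066])+.022*R[:,2]): print([np.round(q,2) for q in ik(p,R)])
E
```

```text
t 8.7 p [ 0.4407 -0.3227  0.1051] q [-1.097  0.919  1.331  0.626  1.945 -1.062] F [-0.5  0.3  0.2] w 1.001
[[0.051, 0.989, 0.139], [0.354, -0.148, 0.923], [0.934, 0.002, -0.358]]
d tool cm [-0.35  0.33  3.06]
rotvec tool [ 0.01   0.157 -0.001]
[array([-0.96,  0.97,  1.62,  0.75,  1.77, -1.2 ])]
[array([-1.09,  1.08,  1.23,  0.69,  2.04, -1.07])]
```

>>> send_rows --hand '[0,0,0,0,0]' --xyz '[[0,0,0],[-0.3,0.3,1],[0,0,2],[0,0,0],[0,0,0]]' --dr '[[0.005,0.08,0],[0.005,0.08,0],[0,0,0],[0,0,0],[0,0,0]]'

```text
t: 9.2
eef_pos: [0.4529, -0.2926, 0.1032]
tool_rot: [[0.02, 0.991, 0.132], [0.206, -0.133, 0.969], [0.978, 0.008, -0.207]]
force: [0.4, -0.8, 0.6]
gripper_width: 0.999
```

```bash
python3 - <<'E'
from ik import *
s=st();R=Rt(82,12);g=np.array([.4644,-.180,.066])
go(s,g+.022*R[:,2],R)
E
```

```text
t 9.2 p [ 0.4529 -0.2926  0.1032] q [-1.071  0.99   1.344  0.696  2.012 -1.085] F [ 0.4 -0.8  0.6] w 0.999
[[0.02, 0.991, 0.132], [0.206, -0.133, 0.969], [0.978, 0.008, -0.207]]
d tool cm [-1.31 -0.38 14.04]
rotvec tool [-0.004 -0.001  0.009]
```

>>> send_rows --hand '[0,0,0,0,0,0,0,0]' --xyz '[[-0.6,-0.2,2],[-0.7,-0.2,2],[0,0,2.5],[0,0,2.5],[0,0,2.2],[0,0,1.6],[0,0,0],[0,0,0]]' --dr '[[0,0,0.009],[0,0,0],[0,0,0],[0,0,0],[0,0,0],[0,0,0],[0,0,0],[0,0,0]]'

```text
t: 10.0
eef_pos: [0.4715, -0.1731, 0.0701]
tool_rot: [[0.014, 0.991, 0.135], [0.227, -0.134, 0.965], [0.974, 0.017, -0.227]]
force: [0.3, 0.1, 0.5]
gripper_width: 1.002
```

```bash
python3 - <<'E'
from ik import *
s=st();R=Rt(82,12);g=np.array([.4644,-.180,.066])
go(s,g+.022*R[:,2],R)
E
```

```text
t 10.0 p [ 0.4715 -0.1731  0.0701] q [-0.962  0.966  1.576  0.745  1.788 -1.184] F [0.3 0.1 0.5] w 1.002
[[0.014, 0.991, 0.135], [0.227, -0.134, 0.965], [0.974, 0.017, -0.227]]
d tool cm [-0.52 -0.61  1.53]
rotvec tool [-0.001  0.02   0.018]
```

>>> send_rows --hand '[0,0,0,255,255,255,255,255,255,255]' --xyz '[[-0.3,-0.6,0.5],[0,0,1.1],[0,0,0],[0,0,0],[0,0,0],[0,0,0],[0,0,0],[0,0,0],[0,0,0],[0,0,0]]' --dr '[[0,0.02,0.018],[0,0,0],[0,0,0],[0,0,0],[0,0,0],[0,0,0],[0,0,0],[0,0,0],[0,0,0],[0,0,0]]' --newtons 60

```text
t: 11.0
eef_pos: [0.4678, -0.1599, 0.0632]
tool_rot: [[0.029, 0.99, 0.138], [0.206, -0.141, 0.968], [0.978, 0.0, -0.208]]
force: [-0.6, 0.6, 0.5]
gripper_width: 0.73
```

```bash
python3 - <<'E'
from ik import *
s=st();R=Rt(82,12);g=np.array([.4644,-.180,.066])
go(s,g+.022*R[:,2],R); print(s["gripper_width"]*85)
E
```

```text
t 11.0 p [ 0.4678 -0.1599  0.0632] q [-0.958  0.981  1.605  0.753  1.772 -1.193] F [-0.6  0.6  0.5] w 0.73
[[0.029, 0.99, 0.138], [0.206, -0.141, 0.968], [0.978, 0.0, -0.208]]
d tool cm [-0.15 -0.06  0.14]
rotvec tool [ 0.002 -0.    -0.   ]
62.052086315837144
```

>>> send_rows --hand '[255,255,255,255,255,255,255,255,255,255]' --xyz '[[0.5,0,-0.1],[1,0,-0.2],[2,0,-0.4],[2.5,0,-0.5],[2.5,0,-0.5],[2.5,0,-0.5],[2.5,0,-0.5],[2.5,0,-0.5],[1,0,-0.2],[0,0,0]]' --dr '[[0,0,0],[0,0,0],[0,0,0],[0,0,0],[0,0,0],[0,0,0],[0,0,0],[0,0,0],[0,0,0],[0,0,0]]'

```text
t: 12.0
eef_pos: [0.468, -0.158, 0.2428]
tool_rot: [[0.031, 0.99, 0.138], [0.218, -0.141, 0.966], [0.976, 0.001, -0.22]]
force: [-0.8, 0.6, -3.5]
gripper_width: 0.732
```

```bash
python3 - <<'E'
from ik import *
s=st(); R0=np.array(s["tool_rot"])
p,d,c=grab("wrist");save("wr2",cv2.resize(p,None,fx=.7,fy=.7))
a=3; R=Rt(82,a)   # pour start orientation
tm=np.array([.579,.1135,0]); 
axis=tm-.055*xh+np.array([0,0,.185])  # grasp point at pour
tcp=axis+.022*R[:,2]
go(s,tcp,R); print(tcp)
q=np.array(s["joint_positions"])
for ph in(0,40,80,120,150):
    Rp=Rt(82,a,ph); r=ik(tcp,Rp,seed=q)
    if r: q=r[0]
    print(ph,np.round(r,2))
E
```

```text
t 12.0 p [ 0.468  -0.158   0.2428] q [-0.955  0.711  1.582  0.813  1.967 -0.979] F [-0.8  0.6 -3.5] w 0.732
[[0.031, 0.99, 0.138], [0.218, -0.141, 0.966], [0.976, 0.001, -0.22]]
d tool cm [ 1.05  1.65 31.5 ]
rotvec tool [0.002 0.169 0.   ]
[0.52815761 0.14620104 0.18384861]
0 [[-0.51  0.82  1.95  1.2   1.65 -1.23]]
40 [[-0.51  0.82  1.95  1.2   1.65 -0.53]]
80 [[-0.51  0.82  1.95  1.2   1.65  0.17]]
120 [[-0.51  0.82  1.95  1.2   1.65  0.87]]
150 [[-0.51  0.82  1.95  1.2   1.65  1.39]]
```

View pics/wr2.png

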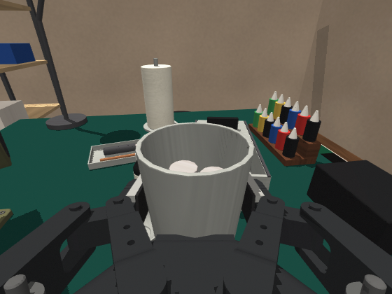

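The wrist view shows the cup held, with the grips inside at (200,170).

>>> send_rows --hand '[255,255,255,255,255,255,255,255,255,255,255,255,255,255,255]' --xyz '[[0,0,0],[0,0,0],[0,0.1,1.5],[0,0.1,3],[0,0.1,3.5],[0,0.1,3.5],[0,0.1,3.5],[0,0.1,3.5],[0,0.1,3.5],[0,0.1,3.5],[0,0.1,3],[-1,0,2],[-1.5,0,1],[-1,0,0],[0,0,0]]' --dr '[[0,0.085,0],[0,0.085,0],[0,0,0],[0,0,0],[0,0,0],[0,0,0],[0,0,0],[0,0,0],[0,0,0],[0,0,0],[0,0,0],[0,0,0],[0,0,0],[0,0,0],[0,0,0]]'

```text
t: 13.55
eef_pos: [0.5195, 0.1699, 0.1742]
tool_rot: [[0.024, 0.99, 0.138], [0.07, -0.14, 0.988], [0.997, -0.014, -0.073]]
force: [0.0, -0.4, -2.9]
gripper_width: 0.728
```

```bash
python3 - <<'E'
from ik import *
s=st();R=Rt(82,3);tm=np.array([.579,.1135,0]); 
axis=tm-.06*xh+.01*yh+np.array([0,0,.18])
go(s,axis+.022*R[:,2],R)
E
```

```text
t 13.55 p [0.5195 0.1699 0.1742] q [-0.481  0.825  1.988  1.224  1.61  -1.248] F [ 0.  -0.4 -2.9] w 0.728
[[0.024, 0.99, 0.138], [0.07, -0.14, 0.988], [0.997, -0.014, -0.073]]
d tool cm [ 0.39  0.75 -1.23]
rotvec tool [-0.     0.02  -0.014]
```

>>> send_rows --hand '[255,255,255,255,255,255,255,255,255,255,255,255,255,255,255,255,255,255,255,255]' --xyz '[[0.4,0.7,-1.2],[0,0,0],[0,0,0],[0,0,0],[0,0,0],[0,0,0],[0,0,0],[0,0,0],[0,0,0],[0,0,0],[0,0,0],[0,0,0],[0,0,0],[0,0,0],[0,0,0],[0,0,0],[0,0,0],[0,0,0],[0,0,0],[0,0,0]]' --dr '[[0,0.02,0],[0,0,0.1],[0,0,0.12],[0,0,0.12],[0,0,0.12],[0,0,0.12],[0,0,0.12],[0,0,0.12],[0,0,0.12],[0,0,0.12],[0,0,0.12],[0,0,0.12],[0,0,0.12],[0,0,0.08],[0,0,0.08],[0,0,0.08],[0,0,0.08],[0,0,0.08],[0,0,0.08],[0,0,0]]'

```text
t: 15.55
eef_pos: [0.5454, 0.1166, 0.1898]
tool_rot: [[0.906, -0.38, 0.184], [-0.188, 0.027, 0.982], [-0.378, -0.924, -0.047]]
force: [0.4, 1.3, -3.2]
gripper_width: 0.724
```

```bash
python3 - <<'E'
from ik import *
s=st();R=Rt(82,3);tm=np.array([.579,.1135,0]); 
axis=tm-.06*xh+.01*yh+np.array([0,0,.18])
go(s,axis+.022*R[:,2],R)
E
```

```text
t 15.55 p [0.5454 0.1166 0.1898] q [-0.558  0.82   1.918  1.208  1.671  0.765] F [ 0.4  1.3 -3.2] w 0.724
[[0.906, -0.38, 0.184], [-0.188, 0.027, 0.982], [-0.378, -0.924, -0.047]]
d tool cm [-2.18  1.89  3.65]
rotvec tool [ 0.025 -0.048 -1.961]
```

>>> send_rows --hand '[255,255,255,255,255,255,255,255,255,255,255,255,255,255]' --xyz '[[-1.1,1,1.9],[-1.1,1,1.9],[0,0,0.1],[0,0,0.1],[0,0,0.1],[0,0,0.1],[0,0,0.1],[0,0,0.1],[0,0,0.1],[0,0,0.1],[0,0,0.1],[0,0,0],[0,0,0],[0,0,0]]' --dr '[[0,0,0],[0,0,0],[0,0,0.06],[0,0,0.06],[0,0,0.06],[0,0,0.06],[0,0,0.06],[0,0,0.06],[0,0,0.06],[0,0,0.06],[0,0,0.06],[0,0,0],[0,0,0],[0,0,0]]'

```text
t: 16.95
eef_pos: [0.5373, 0.1505, 0.183]
tool_rot: [[0.601, -0.772, 0.208], [-0.161, 0.138, 0.977], [-0.783, -0.621, -0.042]]
force: [0.8, 0.2, -0.5]
gripper_width: 0.728
```

```bash
python3 - <<'E'
from ik import *
s=st();R=Rt(82,3);tm=np.array([.579,.1135,0]); 
axis=tm-.06*xh+.01*yh+np.array([0,0,.18])
go(s,axis+.022*R[:,2],R)
p,d,c=grab("top");q,_,_=grab("side")
save("pour",np.hstack([cv2.resize(p[90:260,30:230],(400,340)),q[150:,:400][:270].repeat(1,0)[:270] if 0 else cv2.resize(q[180:420,60:340],(397,340))]))
E
```

```text
t 16.95 p [0.5373 0.1505 0.183 ] q [-0.516  0.83   1.991  1.267  1.626  1.206] F [ 0.8  0.2 -0.5] w 0.728
[[0.601, -0.772, 0.208], [-0.161, 0.138, 0.977], [-0.783, -0.621, -0.042]]
d tool cm [-0.5   1.28  0.4 ]
rotvec tool [ 0.017 -0.091 -2.473]
```

View pics/pour.png

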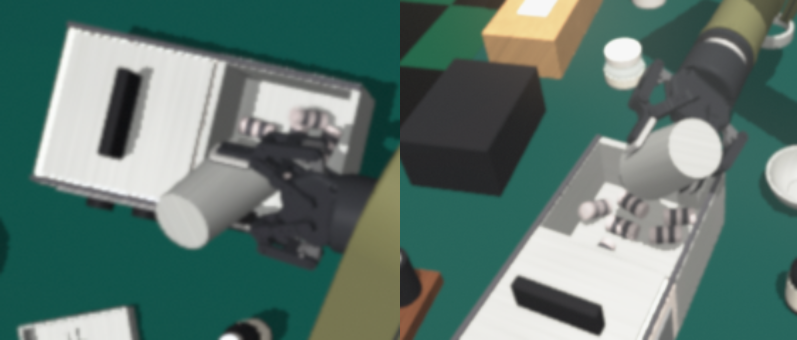

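The grips show in the tank (right crop, around (590–690, 195–245)), and the weight on the tool has dropped. I'll tilt a little further to make sure the cup is empty, then raise it and turn it back upright.

>>> send_rows --hand '[255,255,255,255,255,255,255,255,255,255,255,255,255,255]' --xyz '[[-0.5,0.5,0],[0,0,0],[0,0,0],[0,0,0],[0,0,0],[-1.5,-1,0],[-2.5,-1.5,0],[0,0,0],[0,0,0],[0,0,0],[0,0,0],[0,0,0],[0,0,0],[0,0,0]]' --dr '[[0,0,0.12],[0,0,0.12],[0,0,0],[0,0,0],[0,0,0],[0,0,0],[0,0,0],[0,0,-0.1],[0,0,-0.14],[0,0,-0.14],[0,0,-0.14],[0,0,-0.14],[0,0,-0.14],[0,0,-0.14]]'

```text
t: 18.45
eef_pos: [0.5364, 0.1533, 0.2329]
tool_rot: [[0.967, -0.152, 0.206], [-0.209, -0.009, 0.978], [-0.147, -0.988, -0.041]]
force: [-0.3, 0.7, -1.2]
gripper_width: 0.73
```

```bash
python3 - <<'E'
from ik import *
s=st();go(s,[.52,.14,.25],Rt(82,12))
E
```

```text
t 18.45 p [0.5364 0.1533 0.2329] q [-0.511  0.733  1.986  1.276  1.656  0.551] F [-0.3  0.7 -1.2] w 0.73
[[0.967, -0.152, 0.206], [-0.209, -0.009, 0.978], [-0.147, -0.988, -0.041]]
d tool cm [-1.56 -1.43 -1.71]
rotvec tool [-0.095 -0.183 -1.721]
```

>>> send_rows --hand '[255,255,255,255,255,255,255,255,255,255,255,255,255,255,255]' --xyz '[[0,0,0],[0,0,0],[0,0,0],[0,0,0],[0,0,0],[0,0,0],[0,0,0],[0,0,0],[0,0,0],[0,0,0],[0,0,0],[0,0,0],[0,0,0],[0,0,-2],[0,0,-4]]' --dr '[[-0.007,-0.014,-0.132],[-0.007,-0.014,-0.132],[-0.007,-0.014,-0.132],[-0.007,-0.014,-0.132],[-0.007,-0.014,-0.132],[-0.007,-0.014,-0.132],[-0.007,-0.014,-0.132],[-0.007,-0.014,-0.132],[-0.007,-0.014,-0.132],[-0.007,-0.014,-0.132],[-0.007,-0.014,-0.132],[-0.007,-0.014,-0.132],[-0.007,-0.014,-0.132],[0,0,0],[0,0,0]]'

```text
t: 19.95
eef_pos: [0.5226, 0.0999, 0.2451]
tool_rot: [[-0.064, 0.99, 0.125], [0.218, -0.109, 0.97], [0.974, 0.09, -0.208]]
force: [0.7, -0.9, -0.7]
gripper_width: 0.726
```

```bash
python3 - <<'E'
from ik import *
s=st();go(s,[.4567,-.3368,.22],Rt(82,12))
E
```

```text
t 19.95 p [0.5226 0.0999 0.2451] q [-0.578  0.617  1.87   1.086  1.664 -1.079] F [ 0.7 -0.9 -0.7] w 0.726
[[-0.064, 0.99, 0.125], [0.218, -0.109, 0.97], [0.974, 0.09, -0.208]]
d tool cm [-11.53  -2.01 -42.66]
rotvec tool [-0.011  0.     0.094]
```

>>> send_rows --hand '[255,255,255,255,255,255,255,255,255,255,255,255,255]' --xyz '[[-1,0,-4],[-1.1,-0.2,-4.3],[-1.1,-0.2,-4.3],[-1.1,-0.2,-4.3],[-1.1,-0.2,-4.3],[-1.1,-0.2,-4.3],[-1.1,-0.2,-4.3],[-1.1,-0.2,-4.3],[-1.1,-0.2,-4.3],[-1,-0.2,-3],[0,0,-1],[0,0,0],[0,0,0]]' --dr '[[0,0,0.09],[0,0,0],[0,0,0],[0,0,0],[0,0,0],[0,0,0],[0,0,0],[0,0,0],[0,0,0],[0,0,0],[0,0,0],[0,0,0],[0,0,0]]'

```text
t: 21.25
eef_pos: [0.4432, -0.3491, 0.2264]
tool_rot: [[0.011, 0.992, 0.122], [0.204, -0.122, 0.971], [0.979, 0.014, -0.204]]
force: [0.2, 0.8, -1.1]
gripper_width: 0.728
```

```bash
python3 - <<'E'
from ik import *
s=st();go(s,[.4567,-.3368,.12],Rt(82,12))
p,d,c=grab("top");W=world(d,c);np.savez("top3",p=p,W=W)
q,_,_=grab("side")
# cup rim in top view
m=(W[...,2]>s["eef_pos"][2]+.025)&(np.hypot(W[...,0]-.455,W[...,1]+.355)<.06);w=W[m]
print(len(w),w[:,2].max(),np.round(np.percentile(w,[1,50,99],axis=0),4))
v,u=np.where(m);print(u.min(),u.max(),v.min(),v.max())
w=W[195:260,350:420].reshape(-1,3)
save("up",np.hstack([cv2.resize(p[90:220,40:230],(400,274)),cv2.resize(p[170:290,300:480],(400,274))]))
save("up2",cv2.resize(q[100:350,150:420],(540,500)))
E
```

```text
t 21.25 p [ 0.4432 -0.3491  0.2264] q [-1.112  0.888  1.191  0.754  2.232 -0.928] F [ 0.2  0.8 -1.1] w 0.728
[[0.011, 0.992, 0.122], [0.204, -0.122, 0.971], [0.979, 0.014, -0.204]]
d tool cm [-10.15   1.04   3.53]
rotvec tool [-0.014 -0.004  0.017]
474 0.2724315152491983 [[ 0.407  -0.4128  0.2516]
 [ 0.4413 -0.3827  0.2661]
 [ 0.4744 -0.3354  0.2714]]
404 451 217 259
```

View pics/up.png

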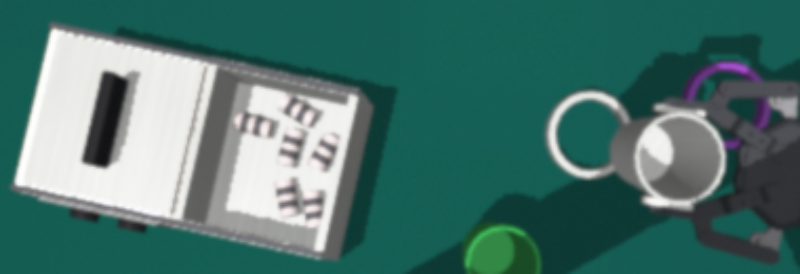

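View pics/up2.png

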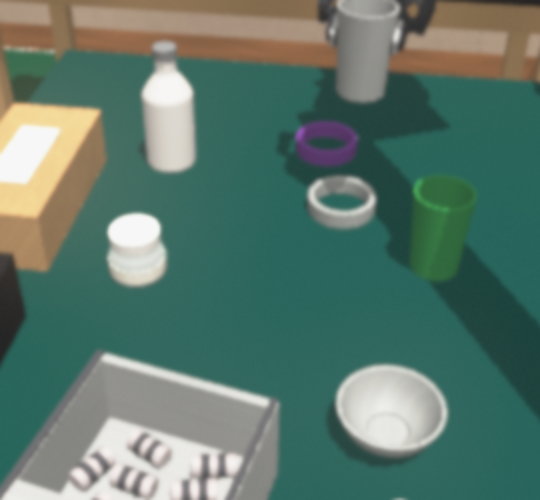

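The left crop shows all six grips in the tank, and the cup is empty. Next I'll check how the cup sits in the hand before placing it.

```bash
python3 - <<'E'
from ik import *
s=st();R=np.array(s["tool_rot"]);P=np.array(s["eef_pos"])
S=[json.loads(l) for l in open("log.jsonl")]
g=[a for a in S if abs(a["t"]-11.0)<.01][0];R0=np.array(g["tool_rot"]);P0=np.array(g["eef_pos"])
cup0=np.array([.4644,-.180,0])
o=R0.T@(cup0-P0);ax=R0.T@[0,0,1]
print("cup origin now",P+R@o,"axis",R@ax,"rim exp",P+R@(o+.105*ax))
z=np.load("top3.npz");W=z["W"];p=z["p"].astype(int)
rim=P+R@(o+.105*ax)
grey=(abs(p[...,0]-p[...,1])<12)&(p[...,0]>140)
for lo in(.008,):
    m=(abs(W[...,2]-rim[2])<lo)&(np.hypot(W[...,0]-rim[0],W[...,1]-rim[1])<.045)&grey
    w=W[m];A=np.c_[w[:,:2]*2,np.ones(len(w))];c=np.linalg.lstsq(A,(w[:,:2]**2).sum(1),rcond=None)[0]
    r=np.sqrt(c[2]+c[0]**2+c[1]**2);res=abs(np.hypot(*(w[:,:2]-c[:2]).T)-r);k=res<.004;w=w[k]
    A=np.c_[w[:,:2]*2,np.ones(len(w))];c=np.linalg.lstsq(A,(w[:,:2]**2).sum(1),rcond=None)[0]
    pl=np.linalg.lstsq(np.c_[w[:,:2]-c[:2],np.ones(len(w))],w[:,2],rcond=None)[0]
    print(len(w),"rim fit",c[:2],np.sqrt(c[2]+c[0]**2+c[1]**2),"z",pl[2],"slope",pl[:2])
E
```

```text
t 21.35 p [ 0.4434 -0.3484  0.2268] q [-1.111  0.887  1.191  0.754  2.232 -0.928] F [-0.4 -0.2 -1.6] w 0.73
[[0.011, 0.993, 0.121], [0.204, -0.121, 0.971], [0.979, 0.014, -0.204]]
cup origin now [ 0.44130782 -0.36845451  0.16353222] axis [-0.01376965 -0.00235528  0.99990242] rim exp [ 0.43986201 -0.36870181  0.26852197]
291 rim fit [ 0.44003594 -0.36807569] 0.03206486546479796 z 0.2675481236123733 slope [0.00261841 0.00732369]
```

>>> send_rows --hand '[255,255,255,255,255,255,255,255]' --xyz '[[0.2,1.1,1.3],[0,0,0],[-2.5,0,0.5],[-3,0,0.6],[-3,0,0.6],[-2.5,0,0.5],[0,0,0],[0,0,0]]' --dr '[[0,0,0.015],[0,0,0],[0,0,0],[0,0,0],[0,0,0],[0,0,0],[0,0,0],[0,0,0]]'

```text
t: 22.15
eef_pos: [0.4606, -0.3271, 0.1162]
tool_rot: [[0.021, 0.994, 0.109], [0.204, -0.111, 0.973], [0.979, 0.001, -0.205]]
force: [0.2, -0.1, 0.1]
gripper_width: 0.73
```

```bash
cat > cup.py <<'E'
from ik import *
def cupgo(target):
    s=st();R=np.array(s["tool_rot"]);P=np.array(s["eef_pos"])
    g=[a for a in map(json.loads,open("log.jsonl")) if abs(a["t"]-11.0)<.01][0];R0=np.array(g["tool_rot"]);P0=np.array(g["eef_pos"])
    o=R0.T@(np.array([.4644,-.180,0])-P0);c=P+R@o
    print("cup",np.round(c,4),"axis",np.round(R@(R0.T@[0,0,1]),3),"rot to upright",np.round(Ro.from_matrix(R.T@R0).as_rotvec(),3),"move cm",np.round(R.T@(target-c)*100,2))
E
python3 -c "
from cup import *
cupgo(np.array([.4535,-.3569,.02]))"
```

```text
t 22.15 p [ 0.4606 -0.3271  0.1162] q [-1.075  1.008  1.234  0.702  2.096 -1.029] F [ 0.2 -0.1  0.1] w 0.73
[[0.021, 0.994, 0.109], [0.204, -0.111, 0.973], [0.979, 0.001, -0.205]]
cup [ 0.4579 -0.3472  0.053 ] axis [-0.001 -0.003  1.   ] rot to upright [-0.03  -0.003  0.007] move cm [-3.44 -0.33 -0.32]
```

>>> send_rows --hand '[255,255,255,255,255,255]' --xyz '[[-0.2,-0.3,-1.0],[0,0,0],[-1,0,0.1],[-1,0,0.1],[0,0,0],[0,0,0]]' --dr '[[0,0,0],[0,0,0],[0,0,0],[0,0,0],[0,0,0],[0,0,0]]'

```text
t: 22.75
eef_pos: [0.4567, -0.3411, 0.0994]
tool_rot: [[0.017, 0.994, 0.109], [0.21, -0.11, 0.971], [0.978, 0.007, -0.21]]
force: [-0.2, 0.0, -0.1]
gripper_width: 0.725
```

```bash
python3 -c "
from cup import *
cupgo(np.array([.4535,-.3569,.0]))"
```

```text
t 22.75 p [ 0.4567 -0.3411  0.0994] q [-1.087  1.036  1.206  0.688  2.098 -1.044] F [-0.2  0.  -0.1] w 0.725
[[0.017, 0.994, 0.109], [0.21, -0.11, 0.971], [0.978, 0.007, -0.21]]
cup [ 0.4543 -0.3615  0.0363] axis [-0.006  0.003  1.   ] rot to upright [-0.029  0.003  0.013] move cm [-3.46 -0.15  1.2 ]
```

>>> send_rows --hand '[255,255,255,255,255]' --xyz '[[-0.5,-0.1,0.6],[-1,0,0.2],[-0.9,0,0.2],[0,0,0],[0,0,0]]' --dr '[[0,0,0.01],[0,0,0],[0,0,0],[0,0,0],[0,0,0]]'

```text
t: 23.25
eef_pos: [0.456, -0.3353, 0.0711]
tool_rot: [[0.028, 0.994, 0.109], [0.207, -0.113, 0.972], [0.978, -0.005, -0.209]]
force: [-1.2, 0.2, -1.7]
gripper_width: 0.728
```

```bash
python3 -c "
from cup import *
cupgo(np.array([.4535,-.3569,.0]))"
```

```text
t 23.25 p [ 0.456  -0.3353  0.0711] q [-1.085  1.067  1.218  0.675  2.064 -1.062] F [-1.2  0.2 -1.7] w 0.728
[[0.028, 0.994, 0.109], [0.207, -0.113, 0.972], [0.978, -0.005, -0.209]]
cup [ 0.4528 -0.3556  0.008 ] axis [0.005 0.001 1.   ] rot to upright [-0.029  0.001  0.001] move cm [-0.8   0.08  0.04]
```

>>> send_rows --hand '[255,255,255,255]' --xyz '[[-0.4,0,0.1],[-0.3,0,0],[-0.2,0,0],[0,0,0]]' --dr '[[0,0,0],[0,0,0],[0,0,0],[0,0,0]]'

```text
t: 23.65
eef_pos: [0.4559, -0.3361, 0.0634]
tool_rot: [[0.026, 0.994, 0.109], [0.205, -0.112, 0.972], [0.978, -0.003, -0.206]]
force: [0.6, -0.9, -1.6]
gripper_width: 0.723
```

```bash
python3 -c "
from cup import *
cupgo(np.array([.4535,-.3569,.0]))"
```

```text
t 23.65 p [ 0.4559 -0.3361  0.0634] q [-1.085  1.079  1.214  0.673  2.061 -1.069] F [ 0.6 -0.9 -1.6] w 0.723
[[0.026, 0.994, 0.109], [0.205, -0.112, 0.972], [0.978, -0.003, -0.206]]
cup [ 4.529e-01 -3.562e-01  2.000e-04] axis [ 0.003 -0.002  1.   ] rot to upright [-0.03  -0.002  0.003] move cm [-0.03  0.07 -0.05]
```

>>> send_rows --hand '[255,200,0,0,0,0,0,0,0,0,0]' --xyz '[[-0.1,0,0],[0,0,0],[0,0,0],[0,0,0],[0,0,0],[0,0,-1],[0,0,-2],[0,0,-3],[0,0,-3],[0,0,-3],[0,0,-2]]' --dr '[[0,0,0],[0,0,0],[0,0,0],[0,0,0],[0,0,0],[0,0,0],[0,0,0],[0,0,0],[0,0,0],[0,0,0],[0,0,0]]'

```text
t: 24.75
eef_pos: [0.4397, -0.4766, 0.0933]
tool_rot: [[0.028, 0.994, 0.105], [0.203, -0.109, 0.973], [0.979, -0.006, -0.205]]
force: [0.4, -1.0, 0.8]
gripper_width: 1.002
```

```bash
python3 - <<'E'
from ik import *
s=st()
p,d,c=grab("wrist");save("wr3",p[:,60:500])
p,d,c=grab("top");W=world(d,c)
m=(abs(W[...,2]-.105)<.01)&(np.hypot(W[...,0]-.4535,W[...,1]+.3569)<.05);w=W[m]
print(len(w),cv2.minEnclosingCircle(w[:,:2].astype(np.float32)))
A=np.array(s["tool_rot"])
print("up first 15cm, then:");go(s,[s["eef_pos"][0],s["eef_pos"][1],.3])
E
```

```text
t 24.75 p [ 0.4397 -0.4766  0.0933] q [-1.17   1.171  0.833  0.718  2.332 -0.908] F [ 0.4 -1.   0.8] w 1.002
[[0.028, 0.994, 0.105], [0.203, -0.109, 0.973], [0.979, -0.006, -0.205]]
224 ((0.45340681076049805, -0.35609912872314453), 0.03401507809758186)
up first 15cm, then:
d tool cm [20.23 -0.13 -4.24]
```

View pics/wr3.png

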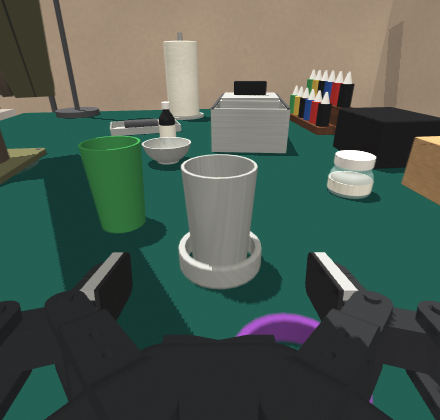

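The wrist view shows the cup upright in the steel ring at (220,215). Its measured rim centre is within 1 mm of the ring centre. Now I'll go back for the cover.

>>> send_rows --hand '[0,0,0,0,0,0,0,0,0,0,0,0,0,0,0,0,0,0,0,0]' --xyz '[[3.4,0,-0.7],[3.4,0,-0.7],[3.4,0,-0.7],[3.4,0,-0.7],[3.4,0,-0.7],[3.4,0,-0.7],[0.9,0.55,4.4],[0.9,0.55,4.4],[0.9,0.55,4.4],[0.9,0.55,4.4],[0.9,0.55,4.4],[0.9,0.55,4.4],[0.9,0.55,4.4],[0.9,0.55,4.4],[0.9,0.55,4.4],[0.9,0.55,4.4],[0.9,0.55,4.4],[0.9,0.55,4.4],[0.9,0.55,4.4],[0,0,0]]' --dr '[[0,0,0],[0,0,0],[0,0,0],[0,0,0],[0,0,0],[0,0,0],[0,0,0],[0,0,0],[0,0,0],[0,0,0],[0,0,0],[0,0,0],[0,0,0],[0,0,0],[0,0,0],[0,0,0],[0,0,0],[0,0,0],[0,0,0],[0,0,0]]'

```text
t: 26.85
eef_pos: [0.5734, 0.1277, 0.3012]
tool_rot: [[0.037, 0.994, 0.103], [0.202, -0.109, 0.973], [0.979, -0.015, -0.205]]
force: [-1.4, -0.5, -0.1]
gripper_width: 0.998
```

```bash
python3 - <<'E'
from ik import *
s=st();go(s,[.58,.12,.3],Rh)
E
```

```text
t 26.85 p [0.5734 0.1277 0.3012] q [-0.484  0.566  1.74   1.161  1.701 -0.787] F [-1.4 -0.5 -0.1] w 0.998
[[0.037, 0.994, 0.103], [0.202, -0.109, 0.973], [0.979, -0.015, -0.205]]
d tool cm [-0.25  0.74 -0.66]
rotvec tool [-1.123 -1.005  1.363]
```

>>> send_rows --hand '[0,0,0,0,0,0,0,0,0,0,0,0,0,0,0,0]' --xyz '[[0,0,0],[0,0,0],[0,0,0],[0,0,0],[0,0,0],[0,0,0],[0,0,0],[0,0,0],[0,0,0],[0,0,0],[0,0,0],[0,0,0],[0,0,0],[0,0,0],[0,0,0],[0,0,0]]' --dr '[[-0.075,-0.067,0.091],[-0.075,-0.067,0.091],[-0.075,-0.067,0.091],[-0.075,-0.067,0.091],[-0.075,-0.067,0.091],[-0.075,-0.067,0.091],[-0.075,-0.067,0.091],[-0.075,-0.067,0.091],[-0.075,-0.067,0.091],[-0.075,-0.067,0.091],[-0.075,-0.067,0.091],[-0.075,-0.067,0.091],[-0.075,-0.067,0.091],[-0.075,-0.067,0.091],[-0.075,-0.067,0.091],[0,0,0]]'

```text
t: 28.45
eef_pos: [0.5573, 0.1273, 0.2964]
tool_rot: [[0.977, -0.21, -0.022], [-0.211, -0.977, -0.011], [-0.019, 0.016, -1.0]]
force: [-0.6, 0.2, 0.3]
gripper_width: 1.002
```

```bash
python3 - <<'E'
from ik import *
s=st();go(s,[.61,.261,.2],Rh)
E
```

```text
t 28.45 p [0.5573 0.1273 0.2964] q [ 0.156  0.273  1.391 -0.008  1.501  1.939] F [-0.6  0.2  0.3] w 1.002
[[0.977, -0.21, -0.022], [-0.211, -0.977, -0.011], [-0.019, 0.016, -1.0]]
d tool cm [  2.52 -14.33   9.37]
rotvec tool [ 0.016  0.019 -0.012]
```

>>> send_rows --hand '[0,0,0,0,0,0,0,0]' --xyz '[[0.6,-3.6,2.3],[0.6,-3.6,2.3],[0.6,-3.6,2.3],[0.6,-3.5,2.2],[0,0,0],[0,0,1],[0,0,0],[0,0,0]]' --dr '[[0.016,0.019,-0.012],[0,0,0],[0,0,0],[0,0,0],[0,0,0],[0,0,0],[0,0,0],[0,0,0]]'

```text
t: 29.25
eef_pos: [0.6054, 0.259, 0.1912]
tool_rot: [[0.982, -0.187, 0.004], [-0.187, -0.982, 0.005], [0.003, -0.006, -1.0]]
force: [0.1, -0.5, 0.3]
gripper_width: 1.0
```

```bash
python3 - <<'E'
from ik import *
s=st();go(s,[.61,.261,.116],Rh)
E
```

```text
t 29.25 p [0.6054 0.259  0.1912] q [0.338 0.449 1.381 0.004 1.306 2.096] F [ 0.1 -0.5  0.3] w 1.0
[[0.982, -0.187, 0.004], [-0.187, -0.982, 0.005], [0.003, -0.006, -1.0]]
d tool cm [ 0.39 -0.24  7.52]
rotvec tool [-0.006 -0.003  0.012]
```

>>> send_rows --hand '[0,0,0,0,0,0,255,255,255,255,255,255,255,255,255]' --xyz '[[0.4,-0.2,2],[0,0,2],[0,0,1.5],[0,0,1.3],[0,0,0.5],[0,0,0],[0,0,0],[0,0,0],[0,0,0],[0,0,0],[0,0,0],[0,0,0],[0,0,0],[0,0,0],[0,0,0]]' --dr '[[0,0,0.012],[0,0,0],[0,0,0],[0,0,0],[0,0,0],[0,0,0],[0,0,0],[0,0,0],[0,0,0],[0,0,0],[0,0,0],[0,0,0],[0,0,0],[0,0,0],[0,0,0]]' --newtons 30

```text
t: 30.75
eef_pos: [0.6148, 0.2559, 0.1272]
tool_rot: [[0.979, -0.203, 0.021], [-0.203, -0.979, 0.011], [0.019, -0.015, -1.0]]
force: [0.5, -0.5, -0.2]
gripper_width: 0.154
```

```bash
python3 - <<'E'
from ik import *
s=st();go(s,O-.075*yh+[0,0,s["eef_pos"][2]],Rh)
E
```

```text
t 30.75 p [0.6148 0.2559 0.1272] q [0.329 0.504 1.458 0.004 1.156 2.103] F [ 0.5 -0.5 -0.2] w 0.154
[[0.979, -0.203, 0.021], [-0.203, -0.979, 0.011], [0.019, -0.015, -1.0]]
d tool cm [-0.62 14.67 -0.23]
rotvec tool [-0.015 -0.019 -0.004]
```

>>> send_rows --hand '[255,255,255,255,255,255,255]' --xyz '[[0,1.5,0],[0,2.5,0],[0,2.5,0],[0,2.5,0],[0,2.5,0],[0,1.5,0],[0,0,0]]' --dr '[[0,0,0],[0,0,0],[0,0,0],[0,0,0],[0,0,0],[0,0,0],[0,0,0]]'

```text
t: 31.45
eef_pos: [0.589, 0.1281, 0.1272]
tool_rot: [[0.979, -0.202, 0.028], [-0.202, -0.979, 0.019], [0.023, -0.024, -0.999]]
force: [0.8, -2.5, -1.9]
gripper_width: 0.152
```

```bash
python3 - <<'E'
from ik import *
s=st();go(s,O-.075*yh+[0,0,s["eef_pos"][2]],Rh)
E
```

```text
t 31.45 p [0.589  0.1281 0.1272] q [0.135 0.423 1.61  0.017 1.079 1.901] F [ 0.8 -2.5 -1.9] w 0.152
[[0.979, -0.202, 0.028], [-0.202, -0.979, 0.019], [0.023, -0.024, -0.999]]
d tool cm [-0.69  1.63 -0.06]
rotvec tool [-0.024 -0.023 -0.003]
```

>>> send_rows --hand '[255,255,255,255,255]' --xyz '[[0,0.9,0],[0,0.7,0],[0,0.4,0],[0,0.4,0],[0,0.3,0]]' --dr '[[0,0,0],[0,0,0],[0,0,0],[0,0,0],[0,0,0]]'

```text
t: 31.95
eef_pos: [0.586, 0.1133, 0.1272]
tool_rot: [[0.979, -0.203, 0.033], [-0.204, -0.978, 0.04], [0.024, -0.046, -0.999]]
force: [1.4, 7.4, 1.2]
gripper_width: 0.151
```

```bash
python3 - <<'E'
from ik import *
s=st();go(s,O-.075*yh+[0,0,s["eef_pos"][2]],Rh)
E
```

```text
t 31.95 p [0.586  0.1133 0.1272] q [0.097 0.412 1.63  0.042 1.063 1.853] F [1.4 7.4 1.2] w 0.151
[[0.979, -0.203, 0.033], [-0.204, -0.978, 0.04], [0.024, -0.046, -0.999]]
d tool cm [-0.7   0.13 -0.02]
rotvec tool [-0.046 -0.024 -0.005]
```

>>> send_rows --hand '[255,255,255]' --xyz '[[0,0.5,0],[0,0.5,0],[0,0.5,0]]' --dr '[[0,0,0],[0,0,0],[0,0,0]]'

```text
t: 32.25
eef_pos: [0.5861, 0.1133, 0.1271]
tool_rot: [[0.978, -0.203, 0.039], [-0.205, -0.977, 0.064], [0.025, -0.071, -0.997]]
force: [1.8, 13.2, 0.3]
gripper_width: 0.149
```

```bash
python3 - <<'E'
from ik import *
s=st();go(s,O-.075*yh+[0,0,s["eef_pos"][2]],Rh)
E
```

```text
t 32.25 p [0.5861 0.1133 0.1271] q [0.082 0.409 1.638 0.07  1.051 1.825] F [ 1.8 13.2  0.3] w 0.149
[[0.978, -0.203, 0.039], [-0.205, -0.977, 0.064], [0.025, -0.071, -0.997]]
d tool cm [-0.71  0.13 -0.03]
rotvec tool [-0.071 -0.025 -0.005]
```

>>> send_rows --hand '[0,0,0,0,0,0,0,0,0,0,0,0,0,0,0]' --xyz '[[0,0,0],[0,0,0],[0,0,0],[0,0,-1],[0,0,-3],[0,0,-4],[0,0,-4],[0,0,-4],[0,0,-4],[-1,4,0],[-1,4,0],[-1,4,0],[-1,4,0],[-1,4,0],[0,0,0]]' --dr '[[0,0,0],[0,0,0],[0,0,0],[0,0,0],[0,0,0],[0,0,0],[0,0,0],[0,0,0],[0,0,0],[0,0,0],[0,0,0],[0,0,0],[0,0,0],[0,0,0],[0,0,0]]'

```text
t: 33.75
eef_pos: [0.4856, -0.0946, 0.3278]
tool_rot: [[0.979, -0.201, 0.045], [-0.203, -0.978, 0.054], [0.033, -0.062, -0.998]]
force: [-0.3, 0.2, 0.6]
gripper_width: 1.002
```

```bash
python3 - <<'E'
from ik import *
s=st();p,d,c=grab("top");W=world(d,c);q,_,_=grab("side")
w=W[95:215,45:235].reshape(-1,3);w=w[(w[:,2]>.13)&(w[:,2]<.145)];r=cv2.minAreaRect(w[:,:2].astype(np.float32)*1000);print("handle",r,(np.array(r[0])/1000-O[:2])@yh[:2])
def circ(n,W,u0,u1,v0,v1,lo,hi):
    w=W[v0:v1,u0:u1].reshape(-1,3);w=w[(w[:,2]>lo)&(w[:,2]<hi)]
    if len(w)>10: print(n,len(w),np.round(cv2.minEnclosingCircle(w[:,:2].astype(np.float32))[0],4))
for a in [("green",325,370,262,306,.098,.112),("bowl",196,252,230,285,.032,.046),("jar",298,335,108,146,.053,.066),("bottle",400,460,90,140,.15,.18),("ink",135,170,245,275,.09,.11),("cup",355,415,200,260,.098,.112),("purple",424,470,195,240,.015,.03)]: circ(a[0],W,*a[1:])
save("fin",np.hstack([cv2.resize(p,(400,300)),cv2.resize(q,(400,300))]))
E
```

```text
t 33.75 p [ 0.4856 -0.0946  0.3278] q [-0.327  0.112  1.525  0.066  1.479  1.442] F [-0.3  0.2  0.6] w 1.002
[[0.979, -0.201, 0.045], [-0.203, -0.978, 0.054], [0.033, -0.062, -0.998]]
handle ((578.817626953125, 112.76936340332031), (14.579051971435547, 90.46249389648438), 78.606201171875) -0.07572751610107421
green 148 [ 0.3384 -0.2599]
bowl 214 [ 0.3757 -0.0009]
jar 543 [ 0.6764 -0.1997]
bottle 236 [ 0.6917 -0.4358]
ink 89 [0.3784 0.1502]
cup 197 [ 0.4537 -0.3558]
purple 405 [ 0.4836 -0.4932]
```

View pics/fin.png

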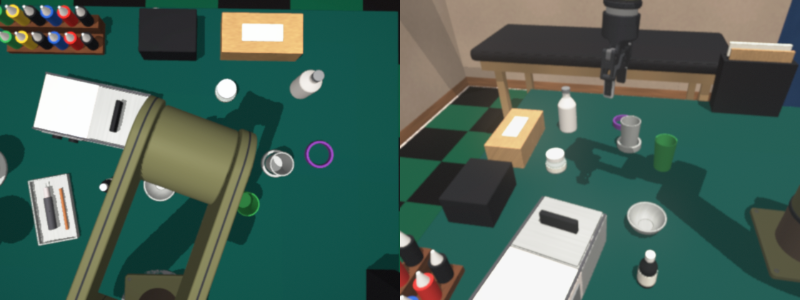

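The final view shows the cover shut, the cup in the ring at (278,163) and everything else in place. The handle travelled 149.8 mm between its two stops. The bowl's reading is 9 mm off only because the arm hides part of it, and the side view shows it unmoved.

```bash
python3 -c "
from plant import arm
arm.job_done(); print(arm.read_state()['t'])"
```

```text
the job is handed in; nothing more can be done
the job is handed in; nothing more can be done
```

The job is done and handed in at about 34 s of the 72 s allowed. The cover was slid fully open, all six grips were poured into the tank, the empty cup was stood in the steel ring and released, and the cover was slid fully shut.

- **Grips:** a picture taken after the pour showed all six in the tank and the cup empty.
- **Cup:** it stands upright in the ring, with its rim centre about 1 mm from the ring's centre.
- **Cover:** the handle moved 149.8 mm between its two stops, against 150 mm of full travel. It pushed back with about 16 N at the open stop and 13 N at the shut one.
- **Bystanders:** the wash bottle, jar, ink bottle, green cup and purple ring are each within about 1 mm of where they started.
- **Disagreeing check:** the bowl's last top-view measurement was about 9 mm off, with only half the usual points because the arm hid part of it. The side view showed it where it had been, but I did not measure it again with the arm clear.

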